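# Level the lead ballast in a model yacht's well

## Robot

A 6-joint arm with a two-finger parallel gripper is mounted at the origin on the work surface. World frame = base frame: x ahead of the robot, y to its left, z up, the work surface at z = 0. Lengths are in mm, angles in rad, forces in N, time in s.
With the tool pointing down it reaches from about 325 to 850 mm from the base axis. Payload 15.5 kg.
Tool frame: the origin (TCP) lies at the very end of the fingers, on their centre line; the grasp point (between the pads) lies 19 mm behind it (bot.grasp_offset is the distance from the TCP to the grasp point, in mm); z points along the fingers, y is the line along which they close (so a half turn about z gives the same grasp; the last joint's range is limited). The gripper opens to 91 mm and grips with 3 to 60 N. Pads are 32 mm wide; open, the fingers measure 118 mm over their backs; the gripper's body (76 mm by 178 mm) begins 60 mm behind the grasp point.
Start: joints at [1.192, 0.494, 1.345, -0, 1.302, -0.096], TCP at [174.999, 600.001, 185.615] pointing down, gripper open.
Joint ranges: [-2.91, 2.91], [-0.82, 2.16], [0.22, 2.67], [-1.22, 4.37], [0.12, 2.79], [-3.08, 3.08]. Speed limits (rad/s): [1.89, 1.89, 2.57, 3.01, 3.01, 3.01].

## Interface

Orientations are given as a rotation vector (axis times angle).
In Python, from plant import bot gives the robot as it stands.
- The arm moves only by the tool arm_command, never from a script. Its argument "targets" is a list of rows, each a list of 5 numbers: the shift along the world's x, y, z as a fraction of full scale, then the turn about the world's z as a fraction of full scale, then the closure, from -1 (fully open) to 1 (shut). A call has 1 to 8 rows; each row is the pose to reach, as a shift and turn from the pose commanded when the call began; what a row does not reach only later rows make up. Full scale, the value 1, is 0.2 m for a shift and 90 degrees for a turn. A row lasts 1/12 s, in which the tool goes at most 41.7 mm and 7.16 degrees, less where a joint would pass 70% of its speed; a pose out of reach is approached as far as the arm can. A call with a number of a shift or a turn outside -1 to 1 is refused whole. A call with a gripper value outside its range is refused whole. The fingers move at their own pace and stop on an object; "force" is the grip in N (left out, the last holds). Time passes only in rows, so rows that repeat a pose let the fingers close. It gives the time, the measured TCP pose, the force, the opening and the grip force at its end, in the units of the state.
- bot.sense(): the state, without advancing time (a new reading comes with each control period).
- bot.grab_frame(name): name is "side" or "top" or "wrist"; returns the picture (384x512x3 uint8, red, green, blue); there is no depth.
- bot.get_calibration(name): a dict with "fx", "fy", "cx", "cy" (pixels), "dist_coeffs" ([k1, k2, p1, p2, k3] as OpenCV has them; the pictures are not rectified), "cam_to_world" (4x4, takes a point from camera to world coordinates). Camera axes: x right, y down, z forward; pixel columns grow to the right and rows downward; lengths in mm; the calibration is good to about 2 mm. A picture is of the moment at which its call begins: read the wrist's pose just before it. get_calibration takes no time and is no camera call; for the wrist camera it gives the pose at the moment of the call.
- bot.job_done(): hands the job in; it is judged then, once.
Trained networks look in the newest picture that a camera, given by its name, has taken for a name from the list of things; names that differ only in an ending like _2 or _b are one class to them, and where a whole thing is asked for, a point or a joint stands for the part that bears it (a point fixed in the world has none). Each returns a list of dicts, best first, with "p" (0 to 1); they miss things now and then, are a little off and sometimes report something else, mostly with a low value. They report only what shows in the picture. A call takes as long as a camera call. They do not tell look-alikes from the thing itself.
- bot.look_for(camera, thing): "rect" ([left, top, right, bottom] in pixels, round what is visible of it).
The state is a dict: "clock": time; "joints": joint angles; "joint_vel": joint speeds; "joint_torque": joint torques, N m; "tcp_pos": TCP position; "orientation": TCP orientation; "ft_force": force on the tool from outside, world axes, zero at the start; "moment": the same for the moment, N m; "gripper_width": finger opening in mm; "finger_force": force on a finger pad.
Only numpy, scipy, OpenCV 4.12 (cv2) and the standard library are available. Lean on these libraries where they do the work, as an engineer would, in place of code of your own. Each camera call takes 0.05 s, during which the arm holds its last target. There are 200 camera calls.

## Task

The lead blocks in the model yacht's ballast well are piled two high at the after end. Take the rake and use it, not the fingers, to draw the top ones forward so that all nine lie flat on the board in one even layer, then set the tines on the board behind them and rake the whole layer forward until you feel it press snug against the thin bulkhead towards the bow. Go by feel and keep a light hand, so that neither board nor bulkhead is forced, and do not bump the boat with the gripper. Stand the rake back upright on the table, and leave the other things where they are.

Things in the scene. Friction and masses are not known exactly. Their poses are not given: they have to be found in the camera images.
- hull: Model yacht hull, 1.0 m long, 256 mm wide, fixed in its cradle on the table. Origin on the table top under the middle of its ballast well; z up, y along the hull to the bow (roughly world y), x across. Deck 140 mm above the table; fittings within 100 mm of the well stand less than 40 mm above the deck.
- well (a point): Middle of the mouth of the ballast well, level with the top of its rim (148 mm above the table); axes as the hull's. The well is an open rectangular hole with upright mahogany sides, 110 mm wide (x from -55 to 55) and 182 mm long (y from -91, the after end, to +91, the bulkhead).
- bulkhead: Forward end wall of the well: a thin glued plank across its whole width, part of the hull. Origin at table height under the middle of the face that looks into the well (y = +91 mm in the hull's frame); axes as the hull's. It comes unglued over 15 N: press the layer home with 7 to 12 N more than the 6 to 13 N that sliding it takes.
- board: Floor of the well: plywood board 108 x 180 x 5 mm on foam packing, axes as the hull's, origin mid-underside, top 5 mm above it. It gives 1 mm per 8 N (blocks' weight included) and springs back; over 25 N from the rake cracks it. The packing differs: the top lies 40 to 52 mm below the rim. A measured height is not exact enough to rake by: feel for it.
- pig0: Lead ballast block, 30 mm (its x) by 30 to 39 mm (its y; hand-cast, they differ) by 12 mm thick, about 135 g; origin mid-underside. pig0 to pig5 start flat on the board in two rows of three across the well, in any order, the first row some 46 to 51 mm (clear) from the well's after end, the second close in front of it (bow side).
- pig1: Lead ballast block, 30 mm (its x) by 30 to 39 mm (its y; hand-cast, they differ) by 12 mm thick, about 135 g; origin mid-underside. pig0 to pig5 start flat on the board in two rows of three across the well, in any order, the first row some 46 to 51 mm (clear) from the well's after end, the second close in front of it (bow side).
- pig2: Lead ballast block, 30 mm (its x) by 30 to 39 mm (its y; hand-cast, they differ) by 12 mm thick, about 135 g; origin mid-underside. pig0 to pig5 start flat on the board in two rows of three across the well, in any order, the first row some 46 to 51 mm (clear) from the well's after end, the second close in front of it (bow side).
- pig3: Lead ballast block, 30 mm (its x) by 30 to 39 mm (its y; hand-cast, they differ) by 12 mm thick, about 135 g; origin mid-underside. pig0 to pig5 start flat on the board in two rows of three across the well, in any order, the first row some 46 to 51 mm (clear) from the well's after end, the second close in front of it (bow side).
- pig4: Lead ballast block, 30 mm (its x) by 30 to 39 mm (its y; hand-cast, they differ) by 12 mm thick, about 135 g; origin mid-underside. pig0 to pig5 start flat on the board in two rows of three across the well, in any order, the first row some 46 to 51 mm (clear) from the well's after end, the second close in front of it (bow side).
- pig5: Lead ballast block, 30 mm (its x) by 30 to 39 mm (its y; hand-cast, they differ) by 12 mm thick, about 135 g; origin mid-underside. pig0 to pig5 start flat on the board in two rows of three across the well, in any order, the first row some 46 to 51 mm (clear) from the well's after end, the second close in front of it (bow side).
- pig6: Lead ballast block, 30 mm (its x) by 30 to 39 mm (its y; hand-cast, they differ) by 12 mm thick, about 135 g; origin mid-underside. pig6, pig7, pig8 start side by side in any order on top of the two rows formed by pig0 to pig5.
- pig7: Lead ballast block, 30 mm (its x) by 30 to 39 mm (its y; hand-cast, they differ) by 12 mm thick, about 135 g; origin mid-underside. pig6, pig7, pig8 start side by side in any order on top of the two rows formed by pig0 to pig5.
- pig8: Lead ballast block, 30 mm (its x) by 30 to 39 mm (its y; hand-cast, they differ) by 12 mm thick, about 135 g; origin mid-underside. pig6, pig7, pig8 start side by side in any order on top of the two rows formed by pig0 to pig5.
- rake_grip (a point): Middle of the handle of the levelling rake, 94 mm above the tips of its tines. The rake stands upright on its tines on the table, on the robot's right. z up the handle, x along the width of the head, y the way it rakes (either way). Handle 22 x 22 mm, square to x and y, from 44 to 138 mm above the tips. About 0.2 kg. Gripped on its y faces it twists least under the push.
- rake: The same rake; origin midway between the tips of its tines, axes as rake_grip. Wooden head 92 mm (x) by 26 mm (y), from 28 to 44 mm above the tips; below it five flat steel tines, each 8 mm wide (x), 18 mm deep (y), 13 mm apart, 92 mm over all.
- gear: Bystander: white plastic gear wheel, 46 mm across and 12 mm tall, lying loose on the after deck. Origin under its centre.
- spool: Bystander: spool of rigging line, 52 mm across and 30 mm tall, on the table. Origin under its centre.
- jar: Bystander: amber varnish jar, 60 mm across and 75 mm tall, on the table. Origin under its centre.
- sander: Bystander: cork sanding block 70 x 110 x 28 mm, on the table. Origin under its centre.
Things that resemble listed ones, but are neither listed nor needed, are in the scene too. What is shaped like the pig0 but green is not meant. Leave any brown look-alike of the pig6 alone.

How it is judged (in metres and radians):
On the way:
1. with all nine blocks flat in one layer on the board, the layer is pressed against the bulkhead with more than 5 N (z of pig0 in the frame of board between 0.001 and 0.009 m and z of pig1 in the frame of board between 0.001 and 0.009 m and z of pig2 in the frame of board between 0.001 and 0.009 m and z of pig3 in the frame of board between 0.001 and 0.009 m and z of pig4 in the frame of board between 0.001 and 0.009 m and z of pig5 in the frame of board between 0.001 and 0.009 m and z of pig6 in the frame of board between 0.001 and 0.009 m and z of pig7 in the frame of board between 0.001 and 0.009 m and z of pig8 in the frame of board between 0.001 and 0.009 m and contact force between bulkhead and anything else above 5 N), for 0.2 s.
At the end, for the whole second after the job is handed in: All nine blocks lie flat on the board in one layer (undersides within 4 mm of its top), packed forward: every centre within 106 mm of the bulkhead (three rows touching reach 87 to 102 mm). The rake stands upright on the table (within 0.15 rad); all is at rest (z of pig0 in the frame of board between 0.001 and 0.009 m and z of pig1 in the frame of board between 0.001 and 0.009 m and z of pig2 in the frame of board between 0.001 and 0.009 m and z of pig3 in the frame of board between 0.001 and 0.009 m and z of pig4 in the frame of board between 0.001 and 0.009 m and z of pig5 in the frame of board between 0.001 and 0.009 m and z of pig6 in the frame of board between 0.001 and 0.009 m and z of pig7 in the frame of board between 0.001 and 0.009 m and z of pig8 in the frame of board between 0.001 and 0.009 m and y of each of pig0, pig1, pig2, pig3, pig4, pig5, pig6, pig7, pig8 in the frame of board above -0.015 m and angle between rake's own z axis and vertical below 0.15 rad and height (world z) of rake between -0.004 and 0.006 m and linear speed of each of rake, pig0, pig1, pig2, pig3, pig4, pig5, pig6, pig7, pig8 below 0.02 m/s).
It fails at once if the rake loads the board, the well or the hull with more than 25 N (contact force between rake and board above 25 N or contact force between rake and hull above 25 N).
It fails at once if the bulkhead is loaded with more than 15 N (contact force between bulkhead and anything else above 15 N).
It fails at once if the gripper or arm bumps the boat (over 5 N) (contact force between any of the arm, the fingers and hull above 5 N).
It fails at once if the fingers touch a lead block (contact force between the fingers and pig0 above 0.5 N or contact force between the fingers and pig1 above 0.5 N or contact force between the fingers and pig2 above 0.5 N or contact force between the fingers and pig3 above 0.5 N or contact force between the fingers and pig4 above 0.5 N or contact force between the fingers and pig5 above 0.5 N or contact force between the fingers and pig6 above 0.5 N or contact force between the fingers and pig7 above 0.5 N or contact force between the fingers and pig8 above 0.5 N).
It fails at once if a bystander is moved by more than 25 mm (distance of any of gear, spool, jar, sander from where it was at the start of the episode above 0.025 m).
It also fails if it takes over 69 s, if anything falls off the work surface, if the arm or the gripper's body presses on something with over 40 N, if the wrist force passes 120 N, or if a joint passes its speed limit or range.

## Working session

There is one attempt and no reset: what is moved stays moved. The work goes in short steps, Python scripts to look and compute and a tool call to move; the robot and the scene stay as the last step left them, time stands still between calls to the robot, and variables do not carry over. Pictures are saved under pics/ and viewed, at most 11 in all, crops included, and the job is handed in when it is done.

Besides the shell and the picture viewer there is one more tool, called after "Request:" as name([rows], argument=value, ...), one row to a line, values as JSON. arm_command: Moves the arm, as the interface text tells. Its arguments: {"type":"object","properties":{"targets":{"type":"array"},"force":{"type":"number"}},"required":["targets"]}

```bash
mkdir -p pics; ls
python3 - <<'E'
from plant import bot
import cv2,numpy as np
s=bot.sense();print({k:np.round(v,3) for k,v in s.items()})
for c in ["top","side","wrist"]:
    im=bot.grab_frame(c);cv2.imwrite(f"pics/{c}0.png",im[...,::-1])
    k=bot.get_calibration(c);print(c,k["fx"],k["cx"],k["cy"],np.round(k["dist_coeffs"],4),np.round(k["cam_to_world"],3).tolist())
    for t in ["rake","rake_grip","hull","bulkhead","pig0","gear"]:
        print(t,[(np.round(d["rect"]).tolist(),round(d["p"],2)) for d in bot.look_for(c,t)][:12])
a=cv2.imread("pics/top0.png");b=cv2.imread("pics/side0.png")
cv2.imwrite("pics/m0.png",cv2.resize(np.hstack([a,b]),(800,300)))
E
```

```text
pics
{'clock': np.float64(0.0), 'joints': array([ 1.192,  0.494,  1.346,  0.   ,  1.303, -0.096]), 'joint_vel': array([ 0.001,  0.   ,  0.002, -0.002, -0.001,  0.   ]), 'joint_torque': array([ 2.0000e-03, -8.7880e+01, -3.8186e+01,  7.1000e-02,  5.3000e-02,
       -0.0000e+00]), 'tcp_pos': array([174.824, 599.603, 185.009]), 'orientation': array([-4.44e-01, -3.11e+00,  2.00e-03]), 'ft_force': array([ 1.118, -0.486,  0.264]), 'moment': array([-0.006,  0.005,  0.055]), 'finger_force': np.float64(0.0), 'gripper_width': np.float64(91.225)}
top 362.73543077156285 253.16698570608628 195.81209205150108 [0.0407 0.     0.     0.     0.    ] [[-0.003, -0.999, 0.041, 512.08], [-1.0, 0.004, 0.026, 5.514], [-0.026, -0.041, -0.999, 1021.662], [0.0, 0.0, 0.0, 1.0]]
rake [([358.0, 245.0, 386.0, 280.0], 0.58)]
rake_grip [([357.0, 244.0, 389.0, 278.0], 0.83)]
hull [([27.0, 110.0, 440.0, 219.0], 0.83)]
bulkhead [([218.0, 140.0, 226.0, 182.0], 0.5)]
pig0 [([316.0, 94.0, 328.0, 113.0], 0.69), ([279.0, 92.0, 290.0, 104.0], 0.66), ([267.0, 170.0, 276.0, 183.0], 0.62), ([250.0, 170.0, 266.0, 179.0], 0.62), (
[... 652 characters left out ...]
 190.0, 293.0, 194.0], 0.62), ([253.0, 163.0, 285.0, 186.0], 0.55)]
pig0 [([286.0, 191.0, 300.0, 208.0], 0.67), ([258.0, 193.0, 274.0, 209.0], 0.65), ([344.0, 223.0, 350.0, 232.0], 0.63), ([202.0, 222.0, 216.0, 231.0], 0.56), ([287.0, 205.0, 303.0, 210.0], 0.49), ([282.0, 189.0, 293.0, 200.0], 0.43), ([278.0, 203.0, 290.0, 215.0], 0.41), ([263.0, 204.0, 278.0, 216.0], 0.38)]
gear [([288.0, 264.0, 308.0, 281.0], 0.65)]
wrist 311.2910146640733 258.51174039974364 188.84721665941532 [-0.0564  0.      0.      0.      0.    ] [[0.28, 0.931, 0.235, 109.388], [0.96, -0.271, -0.068, 618.455], [0.0, 0.245, -0.969, 384.982], [0.0, 0.0, 0.0, 1.0]]
rake []
rake_grip []
hull []
bulkhead []
pig0 []
gear []
```

Run:
```python
import cv2,numpy as np
a=cv2.imread("pics/top0.png");b=cv2.imread("pics/side0.png")
A=cv2.resize(a[80:290,200:400],(400,420),interpolation=cv2.INTER_CUBIC)
B=cv2.resize(b[140:350,180:380],(400,420),interpolation=cv2.INTER_CUBIC)
cv2.imwrite("pics/m1.png",np.hstack([A,B]))
```

```text
(no output)
```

View pics/m0.png

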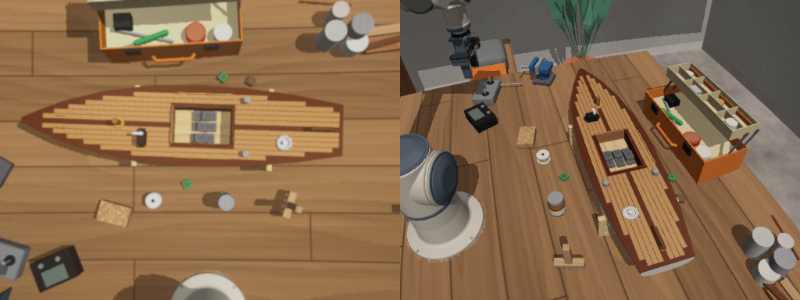

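View pics/m1.png

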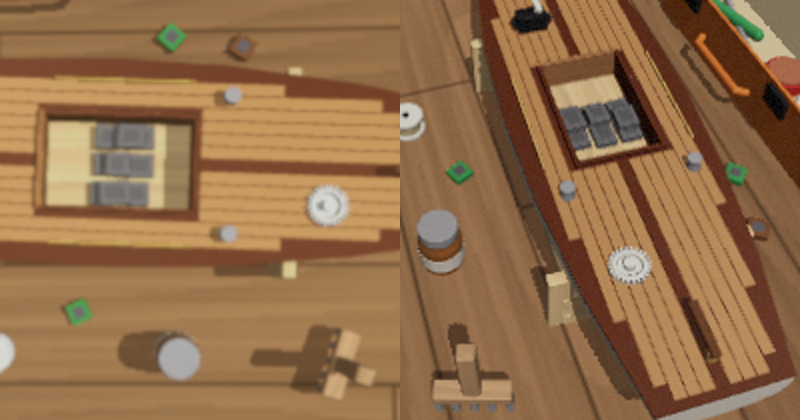

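```bash
cat > h.py <<'E'
from plant import bot
import cv2,numpy as np
def ray(c,px,k=None):
    k=k or bot.get_calibration(c)
    K=np.array([[k["fx"],0,k["cx"]],[0,k["fy"],k["cy"]],[0,0,1]])
    u=cv2.undistortPoints(np.array(px,float).reshape(-1,1,2),K,np.array(k["dist_coeffs"]))[:,0]
    M=np.array(k["cam_to_world"]);return M[:3,3],np.c_[u,np.ones(len(u))]@M[:3,:3].T
def at(c,px,z,k=None):
    o,d=ray(c,px,k);return o+d*((z-o[2])/d[:,2])[:,None]
def proj(c,P,k=None):
    k=k or bot.get_calibration(c)
    K=np.array([[k["fx"],0,k["cx"]],[0,k["fy"],k["cy"]],[0,0,1]])
    W=np.linalg.inv(np.array(k["cam_to_world"]))
    return cv2.projectPoints(np.array(P,float),cv2.Rodrigues(W[:3,:3])[0],W[:3,3],K,np.array(k["dist_coeffs"]))[0][:,0]
def st():
    s=bot.sense();print({k:np.round(s[k],2).tolist() for k in["clock","tcp_pos","orientation","ft_force","moment","gripper_width","finger_force"]});return s
E
python3 - <<'E'
from h import *
C=lambda l:[[200+x/2,80+y/2] for x,y in l]
S=lambda l:[[180+(x-400)/2,140+y/2] for x,y in l]
print("rim inner top",at("top",C([(45,118),(192,115),(193,212),(45,212)]),148).round())
print("rim inner side",at("side",S([(545,70),(620,55),(658,148),(578,162)]),148).round())
print("hand top",at("top",C([(368,375)]),138).round(),at("side",S([(466,347)]),138).round())
print("head top",at("top",C([(348,335),(335,392)]),44).round(),"side",at("side",S([(434,384),(512,384)]),36).round())
E
```

```text
rim inner top [[687. 102. 148.]
 [689. -76. 148.]
 [571. -76. 148.]
 [572. 102. 148.]]
rim inner side [[587.  95. 148.]
 [698.  91. 148.]
 [679. -89. 148.]
 [575. -78. 148.]]
hand top [[ 377. -283.  138.]] [[ 380. -276.  138.]]
head top [[ 414. -289.   44.]
 [ 340. -270.   44.]] side [[ 337. -257.   36.]
 [ 423. -285.   36.]]
```

Request:
arm_command([
  [0.8, -1, 0.5, 0.18, -1],
  [0.8, -1, 0.5, 0.18, -1],
  [0.8, -1, 0.5, 0.18, -1],
  [0.8, -1, 0.5, 0.18, -1],
  [0.8, -1, 0.5, 0.18, -1],
  [0.8, -1, 0.5, 0.18, -1],
  [0.8, -1, 0.5, 0.18, -1],
])

```text
clock: 1.63
tcp_pos: [336.7, 397.8, 287.2]
orientation: [0.003, 3.14, 0.001]
ft_force: [0.5, 1.2, 0.2]
gripper_width: 91.1
finger_force: 0.0
```

Request:
arm_command([
  [0.8, -1, 0.2, 0, -1],
  [0.8, -1, 0.2, 0, -1],
  [0.8, -1, 0.2, 0, -1],
  [0.8, -1, 0.2, 0, -1],
  [0.8, -1, 0.2, 0, -1],
  [0.8, -1, 0.2, 0, -1],
  [0.8, -1, 0.2, 0, -1],
])

```text
clock: 2.22
tcp_pos: [498.4, 195.8, 326.5]
orientation: [0.007, 3.139, -0.001]
ft_force: [-0.9, -0.6, -0.3]
gripper_width: 91.3
finger_force: 0.0
```

Request:
arm_command([
  [0.7, -0.95, -0.2, 0, -1],
  [0.7, -0.95, -0.2, 0, -1],
  [0.7, -0.95, -0.2, 0, -1],
  [0.7, -0.95, -0.2, 0, -1],
  [0.7, -0.95, -0.2, 0, -1],
  [0.7, -0.95, -0.2, 0, -1],
  [0.7, -0.95, -0.2, 0, -1],
])

```text
clock: 2.8
tcp_pos: [637.1, 5.3, 283.5]
orientation: [-0.008, -3.14, 0.002]
ft_force: [-0.2, -0.3, -0.0]
gripper_width: 91.3
finger_force: 0.0
```

Run:
```python
from h import *
import pickle
st();k=bot.get_calibration("wrist");im=bot.grab_frame("wrist")
pickle.dump(k,open("k1.pkl","wb"))
cv2.imwrite("pics/w1.png",im[...,::-1])
print(np.round(k["cam_to_world"],3).tolist())
for t in ["pig0","bulkhead","board","hull"]: print(t,[(np.round(d["rect"]).tolist(),round(d["p"],2)) for d in bot.look_for("wrist",t)])
cv2.imwrite("pics/w1b.png",cv2.resize(im[...,::-1],(800,600),interpolation=cv2.INTER_CUBIC))
```

```text
{'clock': 2.8, 'tcp_pos': [637.08, 5.34, 283.51], 'orientation': [-0.01, -3.14, 0.0], 'ft_force': [-0.16, -0.28, -0.01], 'moment': [0.08, 0.02, -0.0], 'gripper_width': 91.32, 'finger_force': 0.0}
[[0.005, 0.97, 0.244, 569.043], [1.0, -0.004, -0.002, 5.169], [-0.001, 0.244, -0.97, 482.953], [0.0, 0.0, 0.0, 1.0]]
pig0 [([239.0, 186.0, 269.0, 212.0], 0.97), ([289.0, 8.0, 322.0, 38.0], 0.95), ([280.0, 159.0, 294.0, 185.0], 0.8), ([233.0, 127.0, 255.0, 149.0], 0.7), ([252.0, 126.0, 289.0, 153.0], 0.69), ([231.0, 155.0, 257.0, 182.0], 0.67), ([267.0, 186.0, 291.0, 206.0], 0.66), ([287.0, 129.0, 299.0, 154.0], 0.63), ([230.0, 185.0, 263.0, 211.0], 0.52)]
bulkhead [([338.0, 123.0, 364.0, 207.0], 0.7), ([0.0, 47.0, 512.0, 275.0], 0.37)]
board [([198.0, 122.0, 346.0, 212.0], 0.63)]
hull [([0.0, 45.0, 511.0, 274.0], 0.95), ([254.0, 159.0, 282.0, 181.0], 0.65)]
```

View pics/w1b.png

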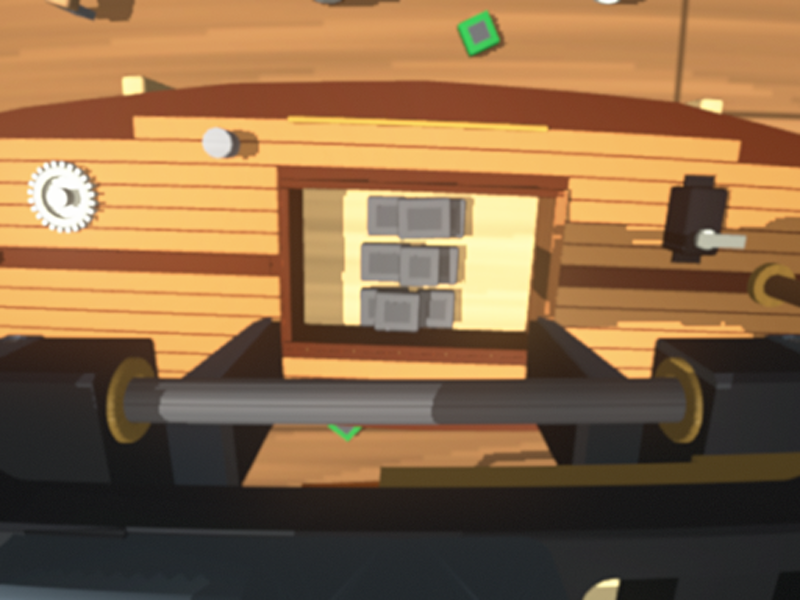

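```bash
cat > ov.py <<'E'
from h import *
import pickle
k=pickle.load(open("k1.pkl","rb"))
f=lambda l:np.array(l)*.64
print("strip",at("wrist",f([(5,256),(275,267),(565,274),(750,283)]),140,k).round(1).tolist())
print("frame",at("wrist",f([(280,168),(568,180),(283,345),(525,350)]),148,k).round(1).tolist())
cx,cy,yaw=632,9,-.03
R=np.array([[np.cos(yaw),-np.sin(yaw)],[np.sin(yaw),np.cos(yaw)]])
def q(x,y,z): return [*(np.array([cx,cy])+R@[x,y]),z]
im=cv2.imread("pics/w1.png")
c=im[95:245,165:385];c=cv2.resize(c,None,fx=3.6,fy=3.6,interpolation=cv2.INTER_CUBIC)
for z,col in((148,(0,0,255)),(102,(0,255,0))):
    p=proj("wrist",[q(-55,-91,z),q(55,-91,z),q(55,91,z),q(-55,91,z)],k)
    p=(p-[165,95]+.5)*3.6
    cv2.polylines(c,[p.astype(int)],True,col,1)
cv2.imwrite("pics/ov.png",c)
E
python3 ov.py
```

```text
strip [[624.0, -292.2, 140.0], [634.0, -88.3, 140.0], [640.0, 121.0, 140.0], [647.1, 262.0, 140.0]]
frame [[564.9, -78.4, 148.0], [573.5, 115.7, 148.0], [690.5, -84.3, 148.0], [695.2, 93.0, 148.0]]
```

View pics/ov.png

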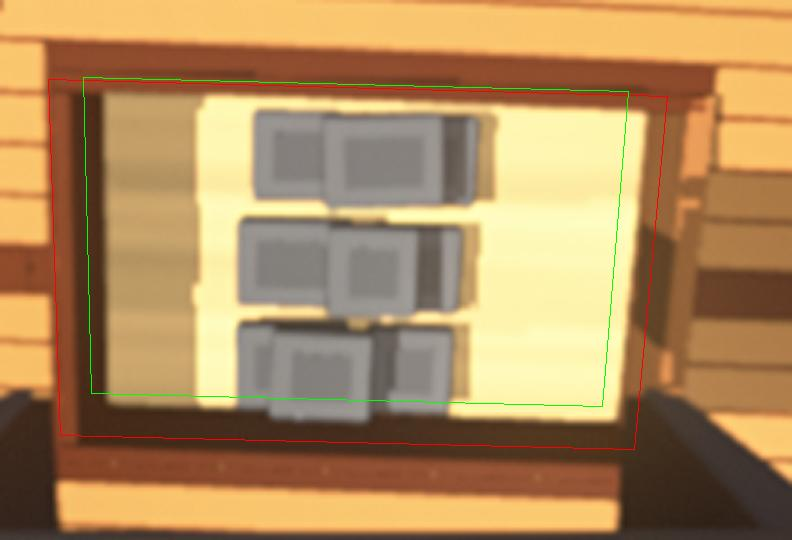

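Request:
arm_command([
  [-0.65, -0.7, 0, -0.19, -1],
  [-0.65, -0.7, 0, -0.19, -1],
  [-0.65, -0.7, 0, -0.19, -1],
  [-0.65, -0.7, 0, -0.19, -1],
  [-0.65, -0.7, 0, -0.19, -1],
])

```text
clock: 3.47
tcp_pos: [502.2, -130.8, 286.3]
orientation: [0.468, 3.106, -0.001]
ft_force: [1.2, -0.7, 0.2]
gripper_width: 91.4
finger_force: 0.0
```

Request:
arm_command([
  [-0.65, -0.72, -0.05, 0, -1],
  [-0.65, -0.72, -0.05, 0, -1],
  [-0.65, -0.72, -0.05, 0, -1],
  [-0.65, -0.72, -0.05, 0, -1],
  [-0.65, -0.72, -0.05, 0, -1],
  [-0.65, -0.72, -0.05, 0, -1],
])

```text
clock: 3.97
tcp_pos: [372.2, -276.0, 276.0]
orientation: [-0.472, -3.106, 0.002]
ft_force: [-0.1, 0.8, -0.2]
gripper_width: 91.2
finger_force: 0.0
```

Run:
```python
from h import *
st();k=bot.get_calibration("wrist");im=bot.grab_frame("wrist")
cv2.imwrite("pics/w2.png",im[...,::-1])
for t in ["rake","rake_grip"]: print(t,[(np.round(d["rect"]).tolist(),round(d["p"],2)) for d in bot.look_for("wrist",t)])
c,yaw=np.array([378,-280]),-.29
R=np.array([[np.cos(yaw),-np.sin(yaw)],[np.sin(yaw),np.cos(yaw)]])
im=im[...,::-1].copy()
for hx,hy,z,col in((11,11,138,(0,0,255)),(46,13,44,(0,255,0))):
    P=[[*(c+R@[a*hx,b*hy]),z] for a,b in((-1,-1),(1,-1),(1,1),(-1,1))]
    cv2.polylines(im,[proj("wrist",P,k).astype(int)],True,col,1)
cv2.imwrite("pics/w2b.png",cv2.resize(im,(800,600),interpolation=cv2.INTER_CUBIC))
```

```text
{'clock': 3.97, 'tcp_pos': [372.24, -275.96, 275.98], 'orientation': [-0.47, -3.11, 0.0], 'ft_force': [-0.09, 0.85, -0.23], 'moment': [-0.02, 0.0, 0.01], 'gripper_width': 91.25, 'finger_force': 0.0}
rake [([252.0, 126.0, 269.0, 197.0], 0.92), ([382.0, 104.0, 440.0, 150.0], 0.2)]
rake_grip [([251.0, 130.0, 273.0, 198.0], 0.56)]
```

View pics/w2b.png

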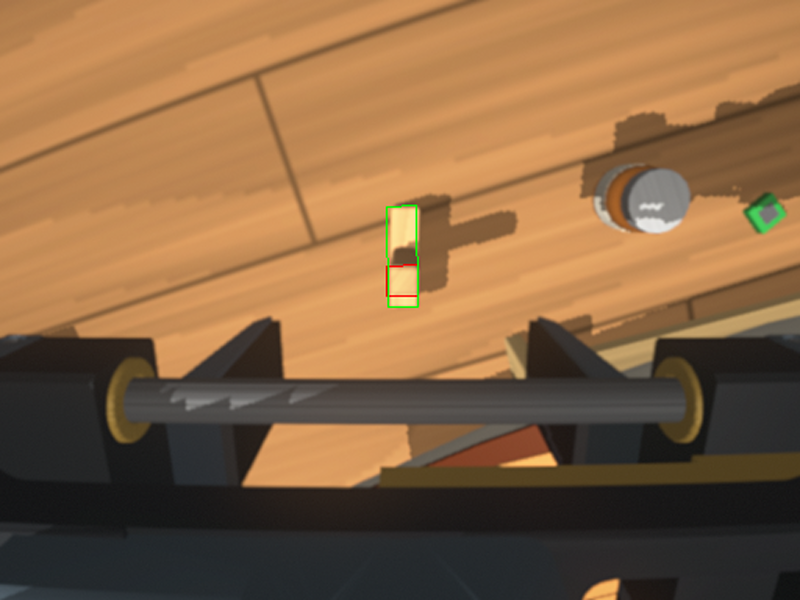

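Request:
arm_command([
  [0.015, -0.03, -0.2, 0, -1],
  [0.015, -0.03, -0.4, 0, -1],
  [0.015, -0.03, -0.6, 0, -1],
  [0.015, -0.03, -0.8, 0, -1],
  [0.015, -0.03, -0.965, 0, -1],
  [0.015, -0.03, -0.965, 0, -1],
  [0.015, -0.03, -0.965, 0, -1],
])

```text
clock: 4.7
tcp_pos: [378.2, -278.4, 82.4]
orientation: [-0.465, -3.105, -0.003]
ft_force: [0.6, -0.2, -0.7]
gripper_width: 91.2
finger_force: 0.0
```

Request:
arm_command([
  [0, 0, 0, 0, 1],
  [0, 0, 0, 0, 1],
  [0, 0, 0, 0, 1],
  [0, 0, 0, 0, 1],
  [0, 0, 0, 0, 1],
  [0, 0, 0, 0, 1],
  [0, 0, 0, 0, 1],
  [0, 0, 0, 0, 1],
], force=55)

```text
clock: 5.37
tcp_pos: [378.0, -280.1, 82.7]
orientation: [0.469, 3.106, -0.0]
ft_force: [0.6, -0.2, -0.1]
gripper_width: 41.2
finger_force: 0.0
```

Request:
arm_command([
  [0, 0, 0, 0, 1],
  [0, 0, 0, 0, 1],
  [0, 0, 0, 0, 1],
  [0, 0, 0, 0, 1],
  [0, 0, 0, 0, 1],
  [0, 0, 0, 0, 1],
])

```text
clock: 5.87
tcp_pos: [378.0, -280.0, 82.5]
orientation: [-0.469, -3.106, -0.0]
ft_force: [0.2, -0.1, -1.8]
gripper_width: 21.9
finger_force: 54.9
```

Request:
arm_command([
  [0, 0, 0.15, 0, 1],
  [0, 0, 0.35, 0, 1],
  [0, 0, 0.55, 0, 1],
  [0, 0, 0.75, 0, 1],
  [0, 0, 0.9, 0, 1],
  [0, 0, 0.9, 0, 1],
  [0, 0, 0.9, 0, 1],
])

```text
clock: 6.45
tcp_pos: [378.5, -280.5, 263.8]
orientation: [0.468, 3.104, -0.003]
ft_force: [-0.5, -0.8, -2.4]
gripper_width: 22.1
finger_force: 54.9
```

Run:
```python
from h import *
st()
```

```text
{'clock': 6.45, 'tcp_pos': [378.51, -280.47, 263.82], 'orientation': [0.47, 3.1, -0.0], 'ft_force': [-0.54, -0.79, -2.4], 'moment': [-0.0, 0.04, -0.0], 'gripper_width': 22.11, 'finger_force': 54.91}
```

```bash
sed -i 's/^cx,cy,yaw=.*/cx,cy,yaw=635.5,15.5,-.036/; s/c,\[p.astype(int)\]/c,[np.round(p).astype(int)]/' ov.py; python3 ov.py
```

```text
strip [[624.0, -292.2, 140.0], [634.0, -88.3, 140.0], [640.0, 121.0, 140.0], [647.1, 262.0, 140.0]]
frame [[564.9, -78.4, 148.0], [573.5, 115.7, 148.0], [690.5, -84.3, 148.0], [695.2, 93.0, 148.0]]
```

View pics/ov.png

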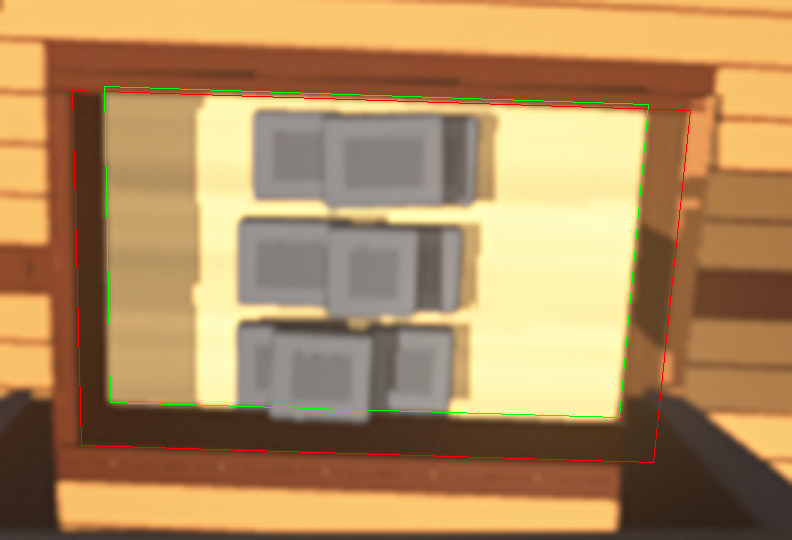

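Request:
arm_command([
  [0.1, 0.1, 0.19, 0.08, 1],
  [0.3, 0.27, 0.19, 0.169, 1],
  [0.47, 0.42, 0.19, 0.169, 1],
  [0.64, 0.57, 0.19, 0.169, 1],
])

```text
clock: 6.78
tcp_pos: [490.3, -179.0, 299.4]
orientation: [-0.052, -3.14, -0.001]
ft_force: [-0.3, -1.8, -2.0]
gripper_width: 21.4
finger_force: 54.9
```

Request:
arm_command([
  [0.17, 0.15, 0, 0, 1],
  [0.34, 0.3, 0, 0, 1],
  [0.5, 0.45, 0, 0, 1],
  [0.6, 0.54, 0, 0, 1],
  [0.635, 0.57, 0, 0, 1],
  [0.635, 0.57, 0, 0, 1],
  [0.635, 0.57, 0, 0, 1],
])

```text
clock: 7.37
tcp_pos: [616.0, -66.1, 298.5]
orientation: [-0.052, -3.138, -0.0]
ft_force: [-0.3, -0.1, -1.2]
gripper_width: 21.7
finger_force: 54.9
```

Run:
```python
from h import *
s=st();from scipy.spatial.transform import Rotation as r
print(r.from_rotvec(s["orientation"]).as_matrix().round(4))
```

```text
{'clock': 7.37, 'tcp_pos': [616.02, -66.13, 298.49], 'orientation': [-0.05, -3.14, -0.0], 'ft_force': [-0.27, -0.15, -1.2], 'moment': [0.02, 0.05, 0.01], 'gripper_width': 21.65, 'finger_force': 54.91}
[[-9.994e-01  3.310e-02 -3.200e-03]
 [ 3.310e-02  9.995e-01  4.000e-04]
 [ 3.200e-03  3.000e-04 -1.000e+00]]
```

Request:
arm_command([
  [0.085, 0.068, 0, 0, 1],
  [0.085, 0.068, -0.1, 0, 1],
  [0.085, 0.068, -0.2, 0, 1],
  [0.085, 0.068, -0.3, 0, 1],
  [0.085, 0.068, -0.3, 0, 1],
  [0.085, 0.068, -0.3, 0, 1],
])

```text
clock: 7.87
tcp_pos: [632.3, -53.7, 239.9]
orientation: [-0.055, -3.139, -0.0]
ft_force: [0.1, 0.4, -0.7]
gripper_width: 21.8
finger_force: 54.9
```

```bash
cat > wl.py <<'E'
from h import *
s=bot.sense();yaw=-.036
d=np.array(s["tcp_pos"][:2])-[635.5,15.5];c,n=np.cos(yaw),np.sin(yaw)
print("hull xy",round(c*d[0]+n*d[1],1),round(-n*d[0]+c*d[1],1),"tip z",round(s["tcp_pos"][2]-82.6,1));st()
E
cat > v.py <<'E'
import sys
from h import *
k=bot.get_calibration("wrist");im=bot.grab_frame("wrist")[...,::-1]
cv2.imwrite(f"pics/{sys.argv[1]}.png",cv2.resize(im,(800,600),interpolation=cv2.INTER_CUBIC))
E
python3 wl.py; python3 v.py w3
```

```text
hull xy -0.7 -69.3 tip z 157.3
{'clock': 7.87, 'tcp_pos': [632.31, -53.7, 239.86], 'orientation': [-0.06, -3.14, -0.0], 'ft_force': [0.07, 0.44, -0.71], 'moment': [0.04, -0.02, 0.01], 'gripper_width': 21.79, 'finger_force': 54.91}
```

View pics/w3.png

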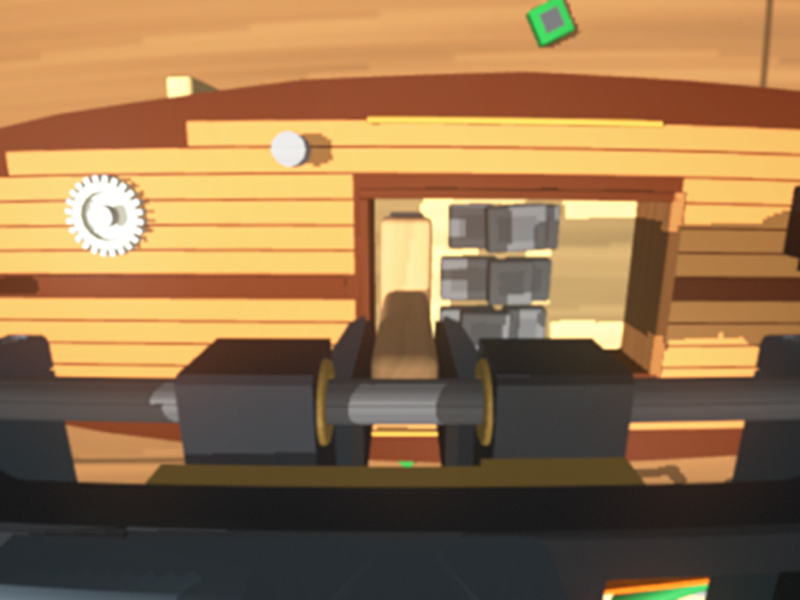

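Request:
arm_command([
  [0.003, 0.005, -0.1, 0, 1],
  [0.003, 0.005, -0.18, 0, 1],
  [0.003, 0.005, -0.22, 0, 1],
  [0.003, 0.005, -0.23, 0, 1],
  [0.003, 0.005, -0.23, 0, 1],
  [0.003, 0.005, -0.23, 0, 1],
])

```text
clock: 8.42
tcp_pos: [634.9, -52.0, 195.8]
orientation: [0.054, 3.139, -0.0]
ft_force: [0.1, -0.2, -2.2]
gripper_width: 22.0
finger_force: 54.9
```

Request:
arm_command([
  [0, 0, -0.005, 0, 1],
  [0, 0, -0.01, 0, 1],
  [0, 0, -0.01, 0, 1],
])

```text
clock: 8.67
tcp_pos: [634.4, -51.8, 192.8]
orientation: [0.053, 3.141, -0.0]
ft_force: [0.1, 1.0, -2.0]
gripper_width: 21.6
finger_force: 54.9
```

```bash
python3 wl.py
```

```text
hull xy 1.3 -67.3 tip z 110.2
{'clock': 8.67, 'tcp_pos': [634.42, -51.77, 192.82], 'orientation': [0.05, 3.14, -0.0], 'ft_force': [0.09, 0.97, -2.03], 'moment': [-0.04, -0.05, -0.04], 'gripper_width': 21.62, 'finger_force': 54.91}
```

Request:
arm_command([
  [0, 0, -0.006, 0, 1],
  [0, 0, -0.006, 0, 1],
])

```text
clock: 8.83
tcp_pos: [634.2, -51.7, 191.2]
orientation: [-0.053, -3.141, 0.0]
ft_force: [0.2, 0.4, -2.3]
gripper_width: 22.0
finger_force: 54.9
```

Request:
arm_command([
  [0, 0, -0.006, 0, 1],
  [0, 0, -0.006, 0, 1],
])

```text
clock: 9.0
tcp_pos: [634.2, -51.7, 189.9]
orientation: [-0.053, -3.141, -0.0]
ft_force: [-0.6, -0.3, -1.9]
gripper_width: 21.9
finger_force: 54.9
```

Request:
arm_command([
  [0, 0, -0.006, 0, 1],
  [0, 0, -0.006, 0, 1],
])

```text
clock: 9.17
tcp_pos: [634.2, -51.7, 188.7]
orientation: [-0.053, -3.141, -0.0]
ft_force: [0.5, -0.2, -1.9]
gripper_width: 21.9
finger_force: 54.9
```

Request:
arm_command([
  [0, 0, -0.006, 0, 1],
  [0, 0, -0.006, 0, 1],
])

```text
clock: 9.33
tcp_pos: [634.2, -51.8, 187.5]
orientation: [-0.053, -3.141, -0.0]
ft_force: [-0.3, -0.6, -2.1]
gripper_width: 21.7
finger_force: 54.9
```

Request:
arm_command([
  [0, 0, -0.006, 0, 1],
  [0, 0, -0.006, 0, 1],
])

```text
clock: 9.5
tcp_pos: [634.3, -51.8, 186.3]
orientation: [-0.054, -3.141, -0.0]
ft_force: [-0.1, -0.2, -0.9]
gripper_width: 21.5
finger_force: 54.9
```

Request:
arm_command([
  [0, 0, -0.006, 0, 1],
  [0, 0, -0.006, 0, 1],
])

```text
clock: 9.67
tcp_pos: [634.4, -51.7, 185.5]
orientation: [0.053, 3.141, -0.0]
ft_force: [-2.6, -0.4, 3.4]
gripper_width: 21.8
finger_force: 54.9
```

Request:
arm_command([
  [0, 0, 0.077, 0, 1],
  [0, 0, 0.077, 0, 1],
  [0.001, 0.03, 0.077, 0, 1],
  [0.002, 0.06, 0.077, 0, 1],
  [0.003, 0.09, 0.077, 0, 1],
  [0.004, 0.11, 0.077, 0, 1],
  [0.005, 0.13, 0.077, 0, 1],
  [0.006, 0.15, 0.077, 0, 1],
])

```text
clock: 10.33
tcp_pos: [635.4, -21.2, 200.4]
orientation: [-0.053, -3.141, 0.0]
ft_force: [-0.1, -0.7, -2.3]
gripper_width: 21.7
finger_force: 54.9
```

```bash
python3 wl.py
```

```text
hull xy 1.2 -36.7 tip z 117.8
{'clock': 10.33, 'tcp_pos': [635.37, -21.21, 200.37], 'orientation': [-0.05, -3.14, 0.0], 'ft_force': [-0.12, -0.75, -2.27], 'moment': [-0.15, 0.04, -0.04], 'gripper_width': 21.71, 'finger_force': 54.91}
```

Request:
arm_command([
  [0, 0.02, 0, 0, 1],
  [0, 0.04, 0, 0, 1],
  [0.002, 0.06, 0, 0, 1],
  [0.003, 0.08, 0, 0, 1],
  [0.004, 0.1, 0, 0, 1],
  [0.004, 0.12, 0, 0, 1],
  [0.005, 0.14, 0, 0, 1],
  [0.006, 0.16, 0, 0, 1],
])

```text
clock: 11.0
tcp_pos: [636.7, 10.5, 200.7]
orientation: [-0.054, -3.141, 0.0]
ft_force: [-0.1, -1.6, -2.1]
gripper_width: 21.9
finger_force: 54.9
```

Request:
arm_command([
  [0, 0.02, 0, 0, 1],
  [0, 0.04, 0, 0, 1],
  [0.002, 0.06, 0, 0, 1],
  [0.003, 0.08, 0, 0, 1],
  [0.004, 0.1, 0, 0, 1],
  [0.004, 0.1, 0, 0, 1],
])

```text
clock: 11.5
tcp_pos: [637.6, 31.3, 200.7]
orientation: [0.053, 3.141, 0.001]
ft_force: [0.9, -1.5, -2.4]
gripper_width: 21.5
finger_force: 54.9
```

```bash
python3 wl.py
```

```text
hull xy 1.5 15.8 tip z 118.1
{'clock': 11.5, 'tcp_pos': [637.57, 31.27, 200.74], 'orientation': [0.05, 3.14, 0.0], 'ft_force': [0.93, -1.47, -2.41], 'moment': [-0.26, -0.08, -0.02], 'gripper_width': 21.55, 'finger_force': 54.91}
```

Request:
arm_command([
  [0.001, 0.016, 0, 0, 1],
  [0.001, 0.032, 0, 0, 1],
  [0.002, 0.048, 0, 0, 1],
  [0.003, 0.064, 0, 0, 1],
  [0.003, 0.078, 0, 0, 1],
  [0.003, 0.078, 0, 0, 1],
])

```text
clock: 12.0
tcp_pos: [638.1, 46.6, 200.7]
orientation: [-0.053, -3.141, -0.001]
ft_force: [-0.8, -1.7, -2.2]
gripper_width: 21.3
finger_force: 54.9
```

```bash
python3 wl.py
```

```text
hull xy 1.5 31.2 tip z 118.1
{'clock': 12.0, 'tcp_pos': [638.07, 46.6, 200.68], 'orientation': [-0.05, -3.14, -0.0], 'ft_force': [-0.75, -1.7, -2.17], 'moment': [-0.26, 0.0, 0.04], 'gripper_width': 21.34, 'finger_force': 54.9}
```

Request:
arm_command([
  [0.001, 0.015, 0, 0, 1],
  [0.001, 0.03, 0, 0, 1],
  [0.001, 0.03, 0, 0, 1],
])

```text
clock: 12.25
tcp_pos: [638.3, 52.5, 200.7]
orientation: [0.053, 3.141, 0.0]
ft_force: [-0.3, -1.3, -2.6]
gripper_width: 21.9
finger_force: 54.9
```

```bash
python3 wl.py
```

```text
hull xy 1.5 37.0 tip z 118.1
{'clock': 12.25, 'tcp_pos': [638.3, 52.45, 200.72], 'orientation': [0.05, 3.14, 0.0], 'ft_force': [-0.25, -1.29, -2.62], 'moment': [-0.42, 0.03, 0.11], 'gripper_width': 21.89, 'finger_force': 54.91}
```

Request:
arm_command([
  [0, -0.02, 0, 0, 1],
  [0, -0.02, 0.15, 0, 1],
  [0, -0.1, 0.3, 0, 1],
  [-0.01, -0.25, 0.3, 0, 1],
  [-0.012, -0.4, 0.3, 0, 1],
  [-0.015, -0.5, 0.3, 0, 1],
  [-0.015, -0.5, 0.3, 0, 1],
])

```text
clock: 12.83
tcp_pos: [635.2, -52.1, 260.8]
orientation: [0.058, 3.141, -0.002]
ft_force: [1.0, -0.7, -2.6]
gripper_width: 21.8
finger_force: 54.9
```

```bash
python3 wl.py
python3 - <<'E'
from h import *
im=bot.grab_frame("wrist")[...,::-1]
side=bot.grab_frame("side")[...,::-1]
a=cv2.resize(im[95:265,180:460],(800,486),interpolation=cv2.INTER_CUBIC)
cv2.imwrite("pics/w4.png",a)
E
```

```text
hull xy 2.1 -67.6 tip z 178.2
{'clock': 12.83, 'tcp_pos': [635.19, -52.13, 260.84], 'orientation': [0.06, 3.14, -0.0], 'ft_force': [1.05, -0.71, -2.59], 'moment': [0.0, 0.02, -0.0], 'gripper_width': 21.8, 'finger_force': 54.91}
```

View pics/w4.png

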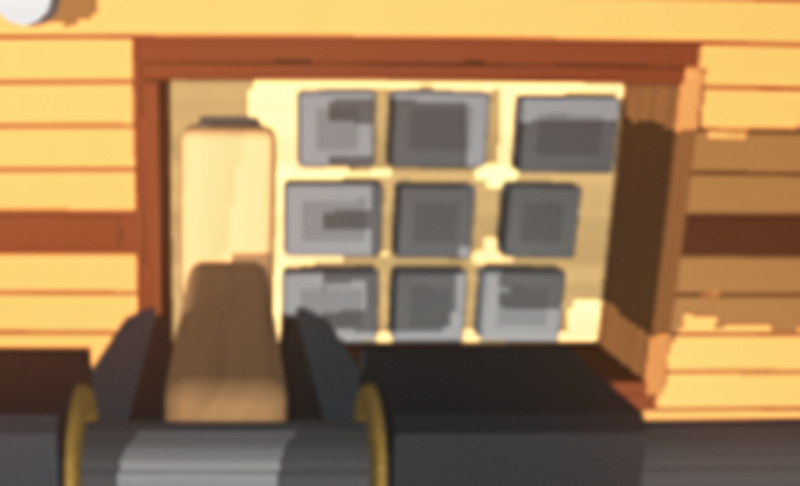

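Request:
arm_command([
  [-0.008, 0, -0.15, 0, 1],
  [-0.008, 0, -0.3, 0, 1],
  [-0.008, 0, -0.35, 0, 1],
  [-0.008, 0, -0.365, 0, 1],
  [-0.008, 0, -0.37, 0, 1],
  [-0.008, 0, -0.373, 0, 1],
  [-0.008, 0, -0.373, 0, 1],
])

```text
clock: 13.52
tcp_pos: [634.6, -48.1, 187.5]
orientation: [0.053, 3.139, -0.0]
ft_force: [0.0, 0.7, -1.2]
gripper_width: 21.5
finger_force: 54.9
```

```bash
python3 wl.py
```

```text
hull xy 1.4 -63.6 tip z 104.9
{'clock': 13.52, 'tcp_pos': [634.6, -48.09, 187.45], 'orientation': [0.05, 3.14, -0.0], 'ft_force': [0.01, 0.68, -1.19], 'moment': [0.06, 0.01, -0.0], 'gripper_width': 21.53, 'finger_force': 54.91}
```

Request:
arm_command([
  [0, 0, -0.006, 0, 1],
  [0, 0, -0.009, 0, 1],
  [0, 0, -0.009, 0, 1],
])

```text
clock: 13.77
tcp_pos: [634.6, -48.2, 185.3]
orientation: [0.053, 3.139, -0.0]
ft_force: [1.3, 0.1, 5.6]
gripper_width: 21.9
finger_force: 54.9
```

Request:
arm_command([
  [0, 0.01, 0.003, 0, 1],
  [0, 0.025, 0.003, 0, 1],
  [0.001, 0.04, 0.003, 0, 1],
  [0.002, 0.055, 0.003, 0, 1],
  [0.002, 0.065, 0.003, 0, 1],
  [0.002, 0.075, 0.003, 0, 1],
  [0.003, 0.085, 0.003, 0, 1],
  [0.003, 0.09, 0.003, 0, 1],
])

```text
clock: 14.43
tcp_pos: [634.5, -31.0, 185.3]
orientation: [0.053, 3.14, -0.003]
ft_force: [-0.8, -8.9, 5.9]
gripper_width: 21.8
finger_force: 55.1
```

```bash
python3 wl.py
```

```text
hull xy 0.7 -46.5 tip z 102.7
{'clock': 14.43, 'tcp_pos': [634.51, -30.95, 185.34], 'orientation': [0.05, 3.14, -0.0], 'ft_force': [-0.84, -8.89, 5.92], 'moment': [-2.79, 0.18, -0.05], 'gripper_width': 21.85, 'finger_force': 55.05}
```

Request:
arm_command([
  [0, 0, 0.004, 0, 1],
  [0, 0.008, 0.004, 0, 1],
  [0, 0.016, 0.004, 0, 1],
  [0.001, 0.024, 0.004, 0, 1],
  [0.001, 0.03, 0.004, 0, 1],
  [0.001, 0.03, 0.004, 0, 1],
])

```text
clock: 14.93
tcp_pos: [634.5, -24.8, 185.8]
orientation: [-0.053, -3.141, 0.003]
ft_force: [-0.9, -8.0, 3.1]
gripper_width: 21.6
finger_force: 55.0
```

```bash
python3 wl.py
```

```text
hull xy 0.4 -40.3 tip z 103.2
{'clock': 14.93, 'tcp_pos': [634.47, -24.83, 185.77], 'orientation': [-0.05, -3.14, 0.0], 'ft_force': [-0.85, -8.0, 3.13], 'moment': [-2.39, 0.07, -0.02], 'gripper_width': 21.64, 'finger_force': 55.03}
```

Request:
arm_command([
  [0, 0.006, 0, 0, 1],
  [0, 0.012, 0, 0, 1],
  [0, 0.018, 0, 0, 1],
  [0, 0.024, 0, 0, 1],
  [0, 0.03, 0, 0, 1],
])

```text
clock: 15.35
tcp_pos: [634.5, -19.2, 185.8]
orientation: [-0.054, -3.141, 0.003]
ft_force: [-0.8, -10.3, 3.4]
gripper_width: 21.5
finger_force: 55.1
```

```bash
python3 wl.py
```

```text
hull xy 0.2 -34.7 tip z 103.2
{'clock': 15.35, 'tcp_pos': [634.47, -19.18, 185.75], 'orientation': [-0.05, -3.14, 0.0], 'ft_force': [-0.78, -10.31, 3.44], 'moment': [-2.91, 0.02, -0.09], 'gripper_width': 21.49, 'finger_force': 55.06}
```

Request:
arm_command([
  [0, 0.005, 0, 0, 1],
  [0, 0.01, 0, 0, 1],
  [0, 0.015, 0, 0, 1],
  [0, 0.02, 0, 0, 1],
])

```text
clock: 15.68
tcp_pos: [634.5, -15.3, 185.8]
orientation: [0.054, 3.141, -0.004]
ft_force: [-0.0, -9.5, 2.3]
gripper_width: 21.8
finger_force: 55.1
```

Request:
arm_command([
  [0, 0.003, 0, 0, 1],
  [0, 0.006, 0, 0, 1],
  [0, 0.006, 0, 0, 1],
])

```text
clock: 15.93
tcp_pos: [634.6, -14.1, 185.8]
orientation: [0.054, 3.141, -0.004]
ft_force: [-0.8, -10.3, 2.9]
gripper_width: 22.2
finger_force: 55.1
```

Request:
arm_command([
  [0, 0.003, 0, 0, 1],
  [0, 0.006, 0, 0, 1],
  [0, 0.006, 0, 0, 1],
])

```text
clock: 16.18
tcp_pos: [634.6, -13.0, 185.8]
orientation: [0.054, 3.141, -0.004]
ft_force: [-0.5, -10.9, 2.3]
gripper_width: 21.4
finger_force: 55.1
```

Request:
arm_command([
  [0, 0.003, 0, 0, 1],
  [0, 0.006, 0, 0, 1],
  [0, 0.006, 0, 0, 1],
])

```text
clock: 16.43
tcp_pos: [634.5, -11.8, 185.8]
orientation: [0.054, 3.141, -0.004]
ft_force: [0.1, -10.7, 2.7]
gripper_width: 21.5
finger_force: 55.1
```

Request:
arm_command([
  [0, 0.003, 0, 0, 1],
  [0, 0.006, 0, 0, 1],
  [0, 0.006, 0, 0, 1],
])

```text
clock: 16.68
tcp_pos: [634.5, -10.6, 185.8]
orientation: [0.054, 3.141, -0.004]
ft_force: [0.6, -11.7, 1.8]
gripper_width: 21.8
finger_force: 55.1
```

Request:
arm_command([
  [0, 0.003, 0, 0, 1],
  [0, 0.005, 0, 0, 1],
  [0, 0.005, 0, 0, 1],
])

```text
clock: 16.93
tcp_pos: [634.6, -9.6, 185.8]
orientation: [0.054, 3.141, -0.004]
ft_force: [-0.3, -10.9, 3.2]
gripper_width: 21.5
finger_force: 55.1
```

Request:
arm_command([
  [0, 0.003, 0, 0, 1],
  [0, 0.005, 0, 0, 1],
  [0, 0.005, 0, 0, 1],
])

```text
clock: 17.18
tcp_pos: [634.5, -8.6, 185.8]
orientation: [0.054, 3.141, -0.004]
ft_force: [0.2, -11.8, 2.5]
gripper_width: 21.6
finger_force: 55.1
```

Request:
arm_command([
  [0, 0.003, 0, 0, 1],
  [0, 0.005, 0, 0, 1],
  [0, 0.005, 0, 0, 1],
])

```text
clock: 17.43
tcp_pos: [634.6, -7.9, 185.9]
orientation: [0.054, 3.141, -0.005]
ft_force: [-0.4, -12.4, 2.6]
gripper_width: 21.7
finger_force: 55.1
```

Request:
arm_command([
  [0, 0.003, 0, 0, 1],
  [0, 0.003, 0, 0, 1],
])

```text
clock: 17.6
tcp_pos: [634.6, -7.5, 185.9]
orientation: [0.054, 3.141, -0.005]
ft_force: [0.3, -14.5, 3.8]
gripper_width: 21.6
finger_force: 55.2
```

Request:
arm_command([
  [0, 0.003, 0, 0, 1],
  [0, 0.003, 0, 0, 1],
])

```text
clock: 17.77
tcp_pos: [634.7, -7.0, 185.9]
orientation: [0.054, 3.141, -0.006]
ft_force: [-0.9, -14.7, 4.8]
gripper_width: 21.8
finger_force: 55.3
```

Request:
arm_command([
  [0, 0.003, 0, 0, 1],
  [0, 0.003, 0, 0, 1],
])

```text
clock: 17.93
tcp_pos: [634.7, -6.5, 185.9]
orientation: [0.054, 3.141, -0.006]
ft_force: [-0.7, -14.7, 4.6]
gripper_width: 22.0
finger_force: 55.3
```

Request:
arm_command([
  [0, 0.003, 0, 0, 1],
  [0, 0.003, 0, 0, 1],
])

```text
clock: 18.1
tcp_pos: [634.7, -6.1, 186.0]
orientation: [0.054, 3.141, -0.006]
ft_force: [0.8, -17.0, 4.3]
gripper_width: 22.1
finger_force: 55.4
```

```bash
python3 wl.py
```

```text
hull xy -0.0 -21.6 tip z 103.4
{'clock': 18.1, 'tcp_pos': [634.72, -6.07, 185.97], 'orientation': [0.05, 3.14, -0.01], 'ft_force': [0.82, -16.97, 4.32], 'moment': [-4.71, 0.11, 0.16], 'gripper_width': 22.12, 'finger_force': 55.43}
```

Request:
arm_command([
  [0, 0.003, 0, 0, 1],
  [0, 0.003, 0, 0, 1],
])

```text
clock: 18.27
tcp_pos: [634.7, -5.5, 186.0]
orientation: [0.054, 3.14, -0.006]
ft_force: [-0.7, -17.1, 4.5]
gripper_width: 21.3
finger_force: 55.5
```

```bash
python3 wl.py
```

```text
hull xy 0.0 -21.0 tip z 103.4
{'clock': 18.27, 'tcp_pos': [634.75, -5.49, 186.04], 'orientation': [0.05, 3.14, -0.01], 'ft_force': [-0.68, -17.06, 4.55], 'moment': [-4.73, 0.05, 0.09], 'gripper_width': 21.31, 'finger_force': 55.51}
```

Request:
arm_command([
  [0, 0.003, 0, 0, 1],
  [0, 0.003, 0, 0, 1],
  [0, 0.003, 0, 0, 1],
])

```text
clock: 18.52
tcp_pos: [634.8, -5.0, 186.1]
orientation: [0.054, 3.14, -0.006]
ft_force: [0.3, -16.1, 5.3]
gripper_width: 21.8
finger_force: 55.6
```

```bash
python3 wl.py; python3 v.py w5
```

```text
hull xy 0.0 -20.5 tip z 103.5
{'clock': 18.52, 'tcp_pos': [634.8, -4.95, 186.08], 'orientation': [0.05, 3.14, -0.01], 'ft_force': [0.3, -16.09, 5.29], 'moment': [-4.73, 0.11, 0.14], 'gripper_width': 21.82, 'finger_force': 55.57}
```

View pics/w5.png

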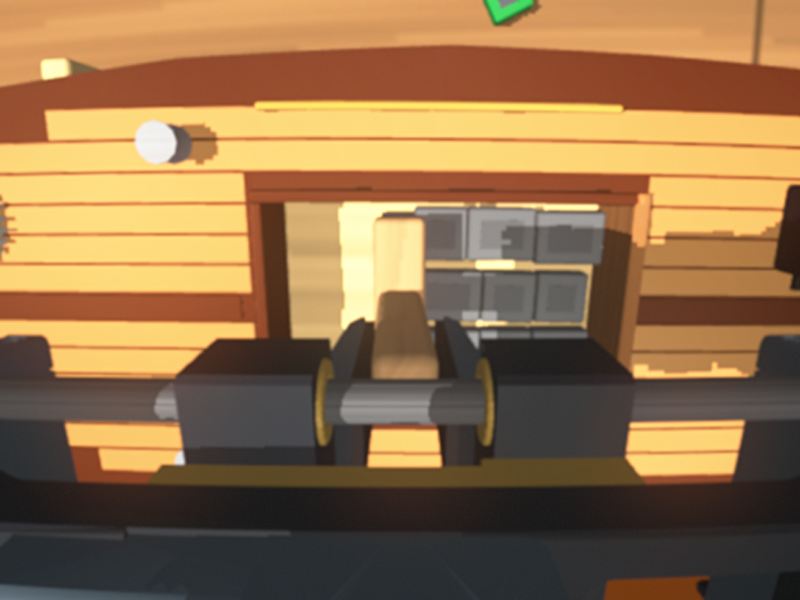

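Request:
arm_command([
  [0, 0, 0.002, 0, 1],
  [0, 0.002, 0.002, 0, 1],
  [0, 0.003, 0.002, 0, 1],
], force=60)

```text
clock: 18.82
tcp_pos: [634.7, -4.6, 186.2]
orientation: [0.054, 3.141, -0.007]
ft_force: [1.6, -18.2, 2.7]
gripper_width: 22.1
finger_force: 60.7
```

```bash
python3 wl.py
```

```text
hull xy -0.0 -20.1 tip z 103.6
{'clock': 18.82, 'tcp_pos': [634.73, -4.57, 186.24], 'orientation': [0.05, 3.14, -0.01], 'ft_force': [1.55, -18.24, 2.65], 'moment': [-5.2, -0.19, 0.22], 'gripper_width': 22.15, 'finger_force': 60.67}
```

Request:
arm_command([
  [0, 0.003, 0, 0, 1],
  [0, 0.003, 0, 0, 1],
  [0, 0.003, 0, 0, 1],
  [0, 0.003, 0, 0, 1],
])

```text
clock: 19.15
tcp_pos: [634.8, -4.0, 186.3]
orientation: [0.054, 3.141, -0.007]
ft_force: [1.7, -17.8, 2.4]
gripper_width: 21.8
finger_force: 60.7
```

```bash
python3 wl.py
```

```text
hull xy -0.0 -19.5 tip z 103.7
{'clock': 19.15, 'tcp_pos': [634.76, -3.98, 186.3], 'orientation': [0.05, 3.14, -0.01], 'ft_force': [1.71, -17.79, 2.36], 'moment': [-5.08, -0.09, 0.21], 'gripper_width': 21.78, 'finger_force': 60.7}
```

Request:
arm_command([
  [0, -0.01, 0, 0, 1],
  [0, -0.03, 0.005, 0, 1],
  [0, -0.08, 0.02, 0, 1],
  [-0.002, -0.13, 0.1, 0, 1],
  [-0.004, -0.16, 0.25, 0, 1],
  [-0.004, -0.2, 0.4, 0, 1],
  [-0.004, -0.24, 0.57, 0, 1],
  [-0.004, -0.24, 0.57, 0, 1],
])

```text
clock: 19.82
tcp_pos: [635.9, -51.2, 306.7]
orientation: [0.054, 3.133, -0.002]
ft_force: [1.1, -0.0, -0.9]
gripper_width: 21.8
finger_force: 59.8
```

```bash
python3 wl.py; python3 v.py w6
```

```text
hull xy 2.8 -66.6 tip z 224.1
{'clock': 19.82, 'tcp_pos': [635.87, -51.17, 306.74], 'orientation': [0.05, 3.13, -0.0], 'ft_force': [1.06, -0.04, -0.92], 'moment': [-0.03, -0.05, 0.03], 'gripper_width': 21.79, 'finger_force': 59.84}
```

View pics/w6.png

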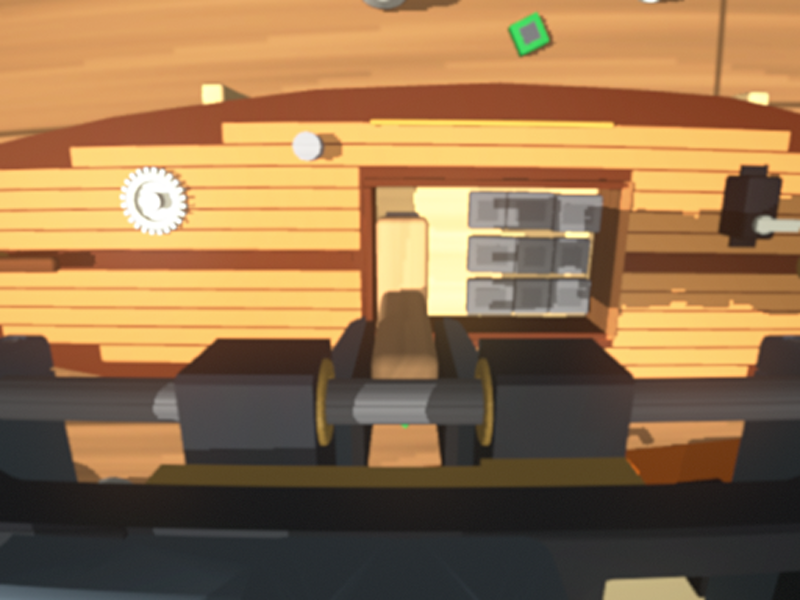

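Request:
arm_command([
  [-0.15, -0.13, 0, -0.05, 1],
  [-0.3, -0.27, 0, -0.12, 1],
  [-0.48, -0.43, 0, -0.169, 1],
  [-0.62, -0.55, 0, -0.169, 1],
  [-0.77, -0.68, 0, -0.169, 1],
  [-0.85, -0.755, 0, -0.169, 1],
  [-0.85, -0.755, 0, -0.169, 1],
])

```text
clock: 20.45
tcp_pos: [460.2, -202.4, 299.3]
orientation: [-0.473, -3.103, -0.0]
ft_force: [0.1, 0.4, -2.1]
gripper_width: 21.6
finger_force: 59.9
```

Request:
arm_command([
  [-0.15, -0.13, 0, 0, 1],
  [-0.3, -0.27, 0, 0, 1],
  [-0.4, -0.35, 0, 0, 1],
  [-0.44, -0.38, 0, 0, 1],
  [-0.44, -0.38, 0, 0, 1],
  [-0.44, -0.38, 0, 0, 1],
])

```text
clock: 20.95
tcp_pos: [375.8, -276.1, 299.6]
orientation: [-0.47, -3.106, -0.002]
ft_force: [1.0, -0.0, -1.0]
gripper_width: 21.8
finger_force: 59.9
```

```bash
python3 wl.py
```

```text
hull xy -249.1 -300.7 tip z 217.0
{'clock': 20.95, 'tcp_pos': [375.78, -276.07, 299.57], 'orientation': [-0.47, -3.11, -0.0], 'ft_force': [0.96, -0.05, -1.05], 'moment': [0.0, -0.05, 0.01], 'gripper_width': 21.83, 'finger_force': 59.95}
```

Descend to about 2 mm above the table, then feel.

Request:
arm_command([
  [0, 0, -0.2, 0, 1],
  [0, 0, -0.4, 0, 1],
  [0, 0, -0.6, 0, 1],
  [0, 0, -0.8, 0, 1],
  [0, 0, -0.95, 0, 1],
  [0, 0, -0.98, 0, 1],
  [0, 0, -0.98, 0, 1],
])

```text
clock: 21.53
tcp_pos: [375.6, -275.0, 102.7]
orientation: [-0.466, -3.104, -0.004]
ft_force: [-0.4, -0.6, -1.7]
gripper_width: 21.5
finger_force: 59.9
```

Request:
arm_command([
  [0, 0, -0.03, 0, 1],
  [0, 0, -0.06, 0, 1],
  [0, 0, -0.06, 0, 1],
])

```text
clock: 21.78
tcp_pos: [376.3, -276.8, 92.5]
orientation: [0.468, 3.105, -0.001]
ft_force: [-0.3, -0.2, -1.8]
gripper_width: 21.6
finger_force: 59.9
```

Request:
arm_command([
  [0, 0, -0.02, 0, 1],
  [0, 0, -0.038, 0, 1],
  [0, 0, -0.038, 0, 1],
  [0, 0, -0.038, 0, 1],
])

```text
clock: 22.12
tcp_pos: [375.6, -276.6, 84.6]
orientation: [-0.469, -3.106, -0.0]
ft_force: [0.8, -0.2, -2.0]
gripper_width: 21.3
finger_force: 59.9
```

Request:
arm_command([
  [0, 0, -0.006, 0, 1],
  [0, 0, -0.006, 0, 1],
])

```text
clock: 22.28
tcp_pos: [375.7, -276.6, 83.3]
orientation: [0.469, 3.106, -0.0]
ft_force: [0.1, -0.9, -1.8]
gripper_width: 21.6
finger_force: 59.9
```

Request:
arm_command([
  [0, 0, -0.004, 0, 1],
  [0, 0, -0.004, 0, 1],
])

```text
clock: 22.45
tcp_pos: [375.9, -276.7, 82.8]
orientation: [0.469, 3.106, -0.001]
ft_force: [-1.7, -0.5, 6.1]
gripper_width: 21.2
finger_force: 60.0
```

Request:
arm_command([
  [0, 0, 0.001, 0, 0],
  [0, 0, 0.001, 0, -0.5],
  [0, 0, 0.001, 0, -1],
  [0, 0, 0.001, 0, -1],
  [0, 0, 0.001, 0, -1],
  [0, 0, 0.001, 0, -1],
  [0, 0, 0.001, 0, -1],
  [0, 0, 0.001, 0, -1],
])

```text
clock: 23.12
tcp_pos: [375.7, -276.5, 82.7]
orientation: [-0.469, -3.106, -0.0]
ft_force: [-0.9, 0.4, 0.3]
gripper_width: 72.1
finger_force: 0.0
```

Request:
arm_command([
  [0, 0, 0.1, 0, -1],
  [0, 0, 0.25, 0, -1],
  [0, 0, 0.45, 0, -1],
  [0, 0, 0.65, 0, -1],
  [0, 0, 0.85, 0, -1],
  [0, 0, 0.95, 0, -1],
  [0, 0, 0.95, 0, -1],
])

```text
clock: 23.7
tcp_pos: [377.3, -278.0, 277.4]
orientation: [0.468, 3.1, -0.007]
ft_force: [0.8, 0.0, -0.4]
gripper_width: 91.1
finger_force: 0.0
```

Run:
```python
from h import *
st();k=bot.get_calibration("wrist");im=bot.grab_frame("wrist")[...,::-1].copy()
for t in ["rake","rake_grip"]: print(t,[(np.round(d["rect"]).tolist(),round(d["p"],2)) for d in bot.look_for("wrist",t)])
c,yaw=np.array([375.8,-276.7]),-.30
R=np.array([[np.cos(yaw),-np.sin(yaw)],[np.sin(yaw),np.cos(yaw)]])
for hx,hy,z,col in((11,11,138,(0,0,255)),(46,13,44,(0,255,0))):
    P=[[*(c+R@[a*hx,b*hy]),z] for a,b in((-1,-1),(1,-1),(1,1),(-1,1))]
    cv2.polylines(im,[proj("wrist",P,k).astype(int)],True,col,1)
cv2.imwrite("pics/w7.png",cv2.resize(im[80:260,160:400],(800,600),interpolation=cv2.INTER_CUBIC))
```

```text
{'clock': 23.7, 'tcp_pos': [377.3, -278.04, 277.37], 'orientation': [0.47, 3.1, -0.01], 'ft_force': [0.79, 0.0, -0.39], 'moment': [-0.01, -0.02, -0.07], 'gripper_width': 91.09, 'finger_force': 0.0}
rake [([253.0, 123.0, 269.0, 187.0], 0.58)]
rake_grip [([250.0, 121.0, 270.0, 189.0], 0.67)]
```

View pics/w7.png

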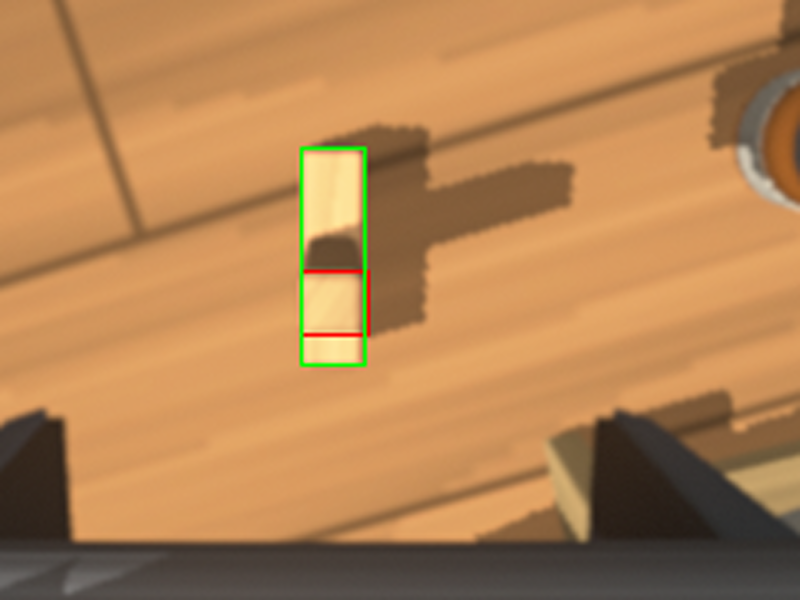

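The picture shows the rake standing upright at its outlined place. I'm handing the job in.

```bash
python3 -c "
from plant import bot
print(bot.job_done())"
```

```text
the job is handed in; nothing more can be done
None
```

I handed the job in at about 24 s: all nine blocks lay flat in one layer, raked forward against the bulkhead with about 7 N over sliding (estimated from the wrist force), and the rake stood upright on the table near its starting place; no verdict came back.

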